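# Angle a fingerboard blank past the bench dog into the planing bay

## Robot

A 6-joint arm with a two-finger parallel gripper is mounted at the origin on the work surface. World frame = base frame: x ahead of the robot, y to its left, z up, the work surface at z = 0. Lengths are in m, angles in rad, forces in N, time in s.
With the tool pointing down it reaches from about 0.325 to 0.775 m from the base axis. Payload 5.5 kg.
Tool frame: the origin (TCP) lies on the centre line of the jaws, within the pads' length; the fingertips stand 25 mm ahead of it and the grasp point (between the pads) lies 6 mm ahead of it; z points along the fingers, y is the line along which they close (so a half turn about z gives the same grasp; the last joint's range is limited). The gripper opens to 85 mm and grips with 20 to 120 N. Pads are 22 mm wide; open, the fingers measure 114 mm over their backs; the gripper's body (76 mm by 85 mm) begins 54 mm behind the grasp point. The pads swing forward as they close: fully open they stand 13 mm farther back than shut.
Start: joints at [1.234, 0.091, 1.231, -0, 1.82, -0.057], TCP at [0.166, 0.577, 0.256] pointing down, gripper open.
Joint ranges: [-2.87, 2.87], [-0.86, 2.18], [0.17, 2.46], [-1.51, 4.65], [0.06, 2.69], [-2.65, 2.65]. Speed limits (rad/s): [2.57, 2.57, 3.01, 3.14, 3.14, 3.14].

## Interface

Orientations are given as a rotation vector (axis times angle).
In Python, from bench import env, grab_frame gives the robot as it stands.
- The arm moves only by the tool apply_moves, never from a script. Its arguments are lists of equal length, an entry for each row: "dp": the shift along the world's x, y, z normalised to -1 to 1, where 1 is 0.025 m, a list of three; "roll": the turn about the world's z normalised to -1 to 1, where 1 is 6 degrees. A call has 1 to 10 rows; each row shifts and turns the commanded pose from where the row before left it; what a row does not reach is not made up. A row lasts 1/12 s, in which the tool goes at most 41.7 mm and 7.16 degrees, less where a joint would pass 70% of its speed; a pose out of reach is approached as far as the arm can. A call with a number of a shift or a turn outside -1 to 1 is refused whole. A call with a gripper value outside its range is refused whole. "fingers" is the opening, from -1 (shut) to 1 (fully open), set as the call begins (left out, the last holds). The fingers move at their own pace and stop on an object; "force" is the grip in N (left out, the last holds). Time passes only in rows, so rows that do not move let the fingers close. It gives the time, the measured TCP pose, the force, the opening and the grip force at its end, in the units of the state.
- env.get_state(): the state, without advancing time (a new reading comes with each control period).
- grab_frame(name): name is "scene" or "top" or "wrist"; returns a dict with "frame" (480x640x3 uint8, red, green, blue), "fx", "fy", "cx", "cy" (pixels), "xyz" and "rotation" of the camera in the world. Camera axes: x right, y down, z forward; pixel columns grow to the right and rows downward; lengths in m; the calibration is good to about 2 mm. The wrist camera is an equidistant fisheye: a pixel r from the principal point sees the ray r / f radians off the axis. A picture is of the moment at which its call begins. There is no depth.
- env.close_job(): hands the job in; it is judged then, once.
The state is a dict: "t": time; "joint_positions": joint angles; "joint_velocities": joint speeds; "tau": joint torques, N m; "ee_pos": TCP position; "eef_rot": TCP orientation; "force": force on the tool from outside, world axes, zero at the start; "moment": the same for the moment, N m; "opening": opening from 0.0 (shut) to 1.0 (fully open); "finger_force": force on a finger pad.
Only numpy, scipy, OpenCV 4.12 (cv2) and the standard library are available. Lean on these libraries where they do the work, as an engineer would, in place of code of your own. Each camera call takes 0.05 s, during which the arm holds its last target. There are 200 camera calls.

## Task

Push the ebony fingerboard blank across the bench into the planing bay, without ever lifting it off the linoleum: work one end at an angle in behind the steel bench dog, then push the other end so that the blank swings in past the end cheek. Leave it lying flush along the back fence, between the two cheeks and behind the dog, and do not disturb the pegs, tools and other things standing on the bench.

Things in the scene. Friction and masses are not known exactly. Their poses are not given: they have to be found in the camera images.
- blank: The work: a plain black ebony fingerboard blank lying flat on the bench, a straight bar 46 wide (its x) by 280 long (its y) by 12 thick (z), about 0.17 kg, sliding with ordinary wood-on-linoleum friction. Origin at the centre of its underside. It starts in front of the bay (on the robot's side), up to about 20 degrees askew to it.
- blank_end_a (a point): Centre of the blank's end face at its +y end, half-way up (6 above the bench).
- blank_end_b (a point): Centre of the blank's end face at its -y end, half-way up (6 above the bench).
- bay: Planing bay, fixed: pale beech back fence 358 long, 25 thick, 20 high, with a cheek at each end standing 40 out from it towards the robot, also 20 high; the bench is its floor. Origin on the bench at the middle of the fence's front face; +x points through the fence away from the robot, +y along it. Inner cheek faces at y = +155 and -155. A blank lying flush has its centre at x = -23.
- dog: Bench dog: fixed bright steel post, 19 in diameter, 40 high, in front of one end of the bay, at x = -69.5 and y = +115 or -115 (either may be drawn) in the bay's frame, 60 clear of the fence. Origin on its axis on the bench. From dog to opposite cheek the opening is 260, less than the blank's length. At the mirrored place is only an empty flush dog hole with a brass bush.
- stand: Bystander: black walnut peg stand with a slotted top, 60 by 130 by 68 high, loose. Origin at the centre of its underside.
- peg0: Bystander: rosewood tuning peg hanging upright by its collar in the stand, 69 long overall, head up to about 97 above the bench. Origin on its axis under the collar, 68 above the bench.
- peg1: Bystander: a second such peg in the stand.
- peg2: Bystander: a third such peg in the stand.
- shaper: Bystander: brass peg shaper with a hinged cover, 34 by 76 by 33 high, loose. Origin at the centre of its underside.
- nut: Bystander: white bone violin nut, 6.5 by 27 by 9 high, loose. Origin at the centre of its underside.
- reamer: Bystander: peg reamer lying along its x, beech handle (-x, 100 long, 25 thick) and steel blade (+x, 139 long). Origin on the bench under the joint of handle and blade.
- sharpener: Bystander: green enamel crank pencil sharpener, base 105 by 60, 99 high, its crank reaching 81 out to its +x, loose. Origin at the centre of its underside.

How it is judged:
By the outcome, as a careful person would: the job done as asked, in the order asked, and still so for the second after the job is handed in, with the robot touching nothing.
It also fails if it takes over 67 s, if anything falls off the work surface, if the arm or the gripper's body presses on something with over 40 N, if the wrist force passes 120 N, or if a joint passes its speed limit or range.

## Working session

There is one attempt and no reset: what is moved stays moved. The work goes in short steps, Python scripts to look and compute and a tool call to move; the robot and the scene stay as the last step left them, time stands still between calls to the robot, and variables do not carry over. Pictures are saved under pics/ and viewed, at most 10 in all, crops included, and the job is handed in when it is done.

Besides the shell and the picture viewer there is one more tool, called by a JSON object that holds its "op" and its "data". apply_moves: Moves the arm, as the interface text tells. Scaled input: -1 to 1 covers 0.025 m each way for a shift and 6 degrees each way for a turn. Its arguments: {"type":"object","properties":{"dp":{"type":"array"},"roll":{"type":"array"},"fingers":{"type":"number"},"force":{"type":"number"}},"required":["dp","roll"]}

```bash
mkdir -p pics; cat > h.py <<'E'
import numpy as np, cv2, pickle
from bench import env, grab_frame
def snap(cam,fn):
    f=grab_frame(cam); pickle.dump(f,open(f'pics/{fn}.pkl','wb'))
    cv2.imwrite(f'pics/{fn}.png',cv2.cvtColor(f['frame'],cv2.COLOR_RGB2BGR)); return f
def load(fn): return pickle.load(open(f'pics/{fn}.pkl','rb'))
def ray(f,u,v,z=0.):
    d=np.array([(u-f['cx'])/f['fx'],(v-f['cy'])/f['fy'],1.])
    R=np.array(f['rotation']); R=R if R.shape==(3,3) else cv2.Rodrigues(R)[0]
    d=R@d; c=np.array(f['xyz']); return c+d*(z-c[2])/d[2]
def proj(f,p):
    R=np.array(f['rotation']); R=R if R.shape==(3,3) else cv2.Rodrigues(R)[0]
    q=R.T@(np.array(p)-f['xyz']); return np.array([f['fx']*q[0]/q[2]+f['cx'],f['fy']*q[1]/q[2]+f['cy']])
E
python3 - <<'E'
from h import *
for c in('top','scene'):
    f=snap(c,c+'0'); print(c,f['fx'],f['cx'],f['cy'],f['xyz'],np.array(f['rotation']).round(3).tolist())
print(env.get_state())
E
```

```text
top 439.3979562563693 317.96576068677695 234.28116540456182 [0.48494945 0.0171652  1.08003134] [-2.113, 2.173, -0.149]
scene 529.3003335376745 321.699565719169 232.66912381722375 [ 1.83071556 -0.26373856  0.96103969] [-1.801, -1.422, 0.728]
{'t': 0.1, 'joint_positions': array([ 1.23429859e+00,  9.18053503e-02,  1.23178784e+00, -2.26094047e-05,
        1.81977695e+00, -5.67257265e-02]), 'joint_velocities': array([ 7.29544179e-04, -4.55586756e-04, -3.29908866e-03, -3.81033946e-05,
        1.85322925e-03,  9.59172608e-04]), 'tau': array([ 3.13919823e-03, -4.60215998e+01, -4.19219971e+01,  6.60749220e-05,
        1.05663144e-02, -1.74410502e-05]), 'ee_pos': array([0.16563707, 0.57646984, 0.25523821]), 'eef_rot': array([-4.37996054e-01, -3.11058030e+00,  2.74471887e-03]), 'force': array([-0.39097717, -0.08804666, -0.88246839]), 'moment': array([-0.02639088, -0.00757762,  0.01070064]), 'finger_force': 0.0, 'opening': 1.0038033928936572}
```

View pics/top0.png

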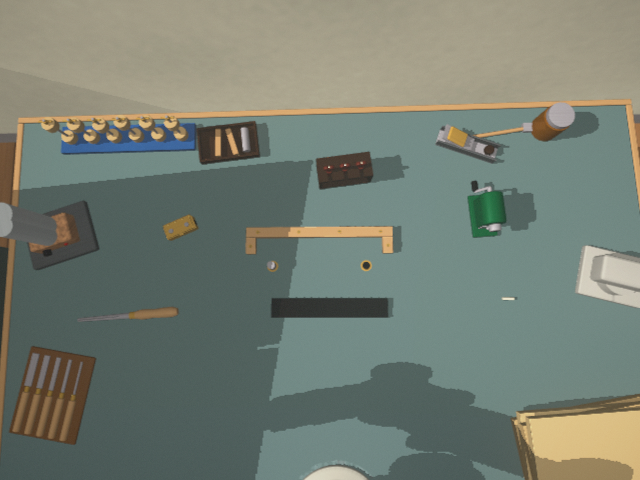

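View pics/scene0.png

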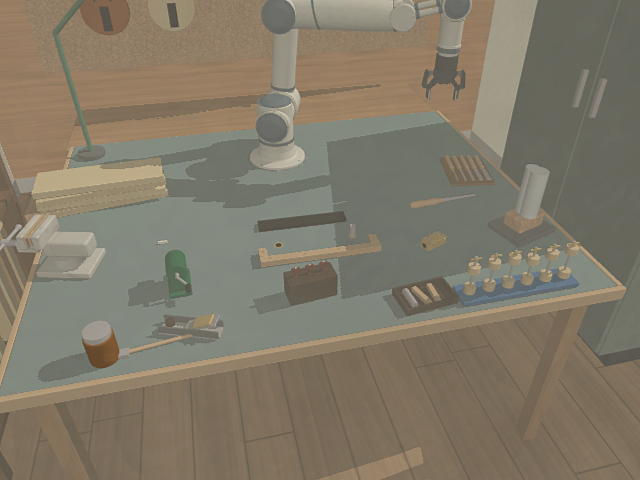

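The top view shows the fence at about (246–392, 232), the dog at (272,266), the empty hole at (366,266), and the blank spanning (272–388, 298–318). I'll enlarge that area.

```bash
python3 - <<'E'
from h import *
f=load('top0'); im=cv2.imread('pics/top0.png')[215:330,235:400]
cv2.imwrite('pics/c0.png',cv2.resize(im,None,fx=4.8,fy=4.8,interpolation=cv2.INTER_CUBIC))
g=cv2.cvtColor(im,cv2.COLOR_BGR2GRAY)
m=((g<45)*255).astype('uint8'); m[:75]=0
c=max(cv2.findContours(m,0,2)[0],key=cv2.contourArea); r=cv2.minAreaRect(c); b=cv2.boxPoints(r)+[235,215]
for p in b: print(p, ray(f,*p,z=.012).round(4))
E
```

```text
[270.69999695 304.90000153] [0.4727 0.1399 0.012 ]
[272.79999542 298.59999847] [0.4875 0.1347 0.012 ]
[277.59999847 300.20000458] [0.4834 0.1231 0.012 ]
[275.5        306.50000763] [0.4686 0.1284 0.012 ]
```

View pics/c0.png

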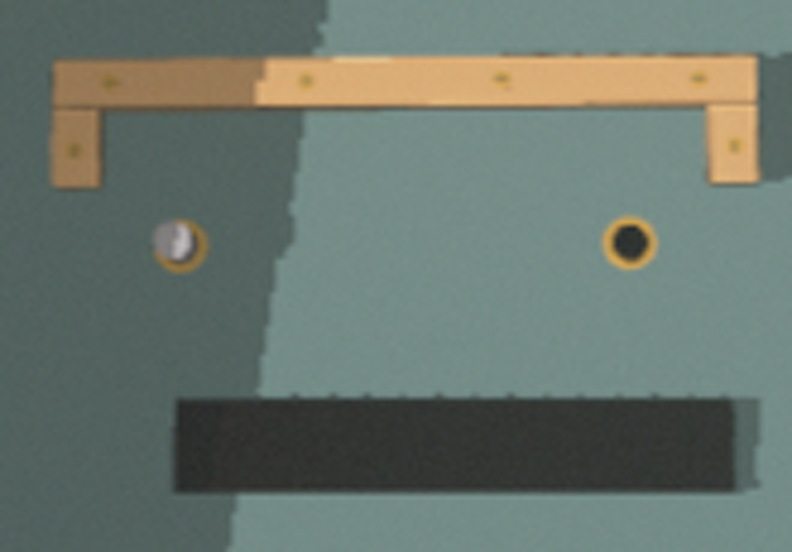

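The enlarged crop shows the blank's corners at (176,400), (735,399), (735,492) and (174,492). The inner fence corners are (102,108) and (708,106), the dog bush is at (181,246) and the hole at (630,242).

```bash
python3 - <<'E'
from h import *
f=load('top0')
for n,px,py,z in [('bl+',176,400,.012),('br+',735,399,.012),('br-',735,492,.012),('bl-',174,492,.012),('fl',102,108,.02),('fr',708,106,.02),('cl',102,187,.02),('cr',708,184,.02),('bush',181,246,0),('dogtop',174,241,.04),('hole',630,242,0)]:
    print(n, ray(f,235+px/4.8-.4,215+py/4.8-.4,z)[:2].round(4))
E
```

```text
bl+ [0.4892 0.1383]
br+ [ 0.4821 -0.1416]
br- [ 0.4363 -0.1394]
bl- [0.4438 0.1399]
fl [0.637  0.1733]
fr [ 0.6293 -0.1341]
cl [0.5967 0.1736]
cr [ 0.5897 -0.1322]
bush [0.5673 0.1362]
dogtop [0.5668 0.1352]
hole [ 0.563  -0.0937]
```

{"op": "apply_moves", "data": {"dp": [[0.4, -0.96, 0], [0.4, -0.96, 0], [0.4, -0.96, 0], [0.4, -0.96, 0], [0.4, -0.96, 0], [0.4, -0.96, 0], [0.4, -0.96, 0], [0.4, -0.96, 0], [0.4, -0.96, 0], [0.4, -0.96, 0]], "roll": [0, 0, 0, 0, 0, 0, 0, 0, 0, 0], "fingers": 1}}

```text
t: 0.93
ee_pos: [0.2658, 0.3354, 0.2558]
eef_rot: [-0.438, -3.111, 0.001]
force: [0.3, -1.0, -0.6]
opening: 1.0
finger_force: 0.0
```

{"op": "apply_moves", "data": {"dp": [[0.4, -0.96, -0.5], [0.4, -0.96, -0.5], [0.4, -0.96, -0.5], [0.4, -0.96, -0.5], [0.4, -0.96, -0.5], [0.4, -0.96, -0.5], [0.4, -0.96, -0.5], [0.4, -0.96, -0.5], [0.4, -0.96, -0.5], [0.4, -0.96, -0.5]], "roll": [0, 0, 0, 0, 0, 0, 0, 0, 0.2, 0.2]}}

```text
t: 1.77
ee_pos: [0.3657, 0.0954, 0.1304]
eef_rot: [-0.371, -3.119, 0.0]
force: [0.6, 0.2, -0.4]
opening: 0.998
finger_force: 0.0
```

{"op": "apply_moves", "data": {"dp": [[0.3, -0.76, -0.6], [0.3, -0.76, -0.6], [0.3, -0.76, -0.6], [0.3, -0.76, -0.6], [0.3, -0.76, -0.6], [0, 0, -0.4], [0, 0, -0.4], [0, 0, -0.2], [0, 0, 0], [0, 0, 0]], "roll": [0, 0, 0, 0, 0, 0, 0, 0, 0, 0]}}

```text
t: 2.6
ee_pos: [0.4031, 0.0024, 0.0314]
eef_rot: [-0.371, -3.12, -0.0]
force: [-0.4, 0.9, -0.4]
opening: 0.999
finger_force: 0.0
```

```bash
python3 - <<'E'
from h import *
print(env.get_state()['force'])
f=snap('wrist','w0')
E
```

```text
[-0.39687557  0.89251302 -0.37835031]
```

View pics/w0.png

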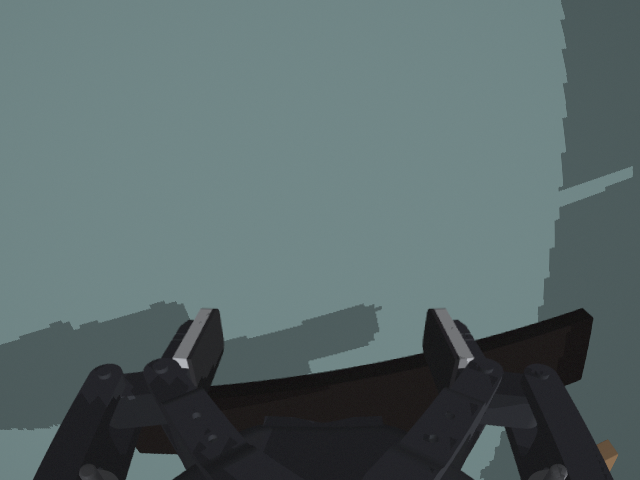

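The wrist view shows the open fingers on the robot side of the blank, with the right-hand finger at (440,340) nearest its edge. I'll lower the tool gently and watch the force.

{"op": "apply_moves", "data": {"dp": [[0, 0, -0.08], [0, 0, -0.08], [0, 0, -0.08], [0, 0, -0.08], [0, 0, 0]], "roll": [0, 0, 0, 0, 0]}}

```text
t: 3.07
ee_pos: [0.403, 0.0017, 0.0228]
eef_rot: [-0.373, -3.119, 0.0]
force: [0.5, -0.4, 0.1]
opening: 1.003
finger_force: 0.0
```

{"op": "apply_moves", "data": {"dp": [[0, 0, -0.06], [0, 0, -0.06], [0, 0, 0]], "roll": [0, 0, 0]}}

```text
t: 3.32
ee_pos: [0.403, 0.0017, 0.0199]
eef_rot: [-0.373, -3.119, 0.0]
force: [-0.5, -0.0, 0.0]
opening: 1.003
finger_force: 0.0
```

{"op": "apply_moves", "data": {"dp": [[0, 0, -0.08], [0, 0, -0.08], [0.2, -0.05, 0], [0.2, -0.05, 0], [0.2, -0.05, 0], [0.2, -0.05, 0], [0.2, -0.05, 0], [0.2, -0.05, 0], [0.2, -0.05, 0], [0.2, -0.05, 0]], "roll": [0, 0, 0, 0, 0, 0, 0, 0, 0, 0]}}

```text
t: 4.15
ee_pos: [0.4437, -0.0084, 0.0162]
eef_rot: [-0.373, -3.119, -0.0]
force: [-2.6, 1.1, 1.7]
opening: 1.003
finger_force: 1.0
```

```bash
cat >> h.py <<'E'
def crop(fn,cam='top'):
    f=snap(cam,fn); im=cv2.imread(f'pics/{fn}.png')[205:330,225:400]
    cv2.imwrite(f'pics/{fn}c.png',cv2.resize(im,None,fx=4.5,fy=4.5,interpolation=cv2.INTER_CUBIC)); return f
def pt(f,px,py,z): return ray(f,225+px/4.5-.4,205+py/4.5-.4,z)[:2]
O=np.array([.6331,.0196]);A=np.array([.025,.9997]);N=np.array([.9997,-.025])
def bay(p): d=np.array(p)-O; return np.array([d@N,d@A]).round(4)
def corners(f,L):
    for q in L: print(pt(f,*q,.012).round(4),bay(pt(f,*q,.012)))
E
python3 -c "
from h import *
crop('t1')"
```

```text
(no output)
```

View pics/t1c.png

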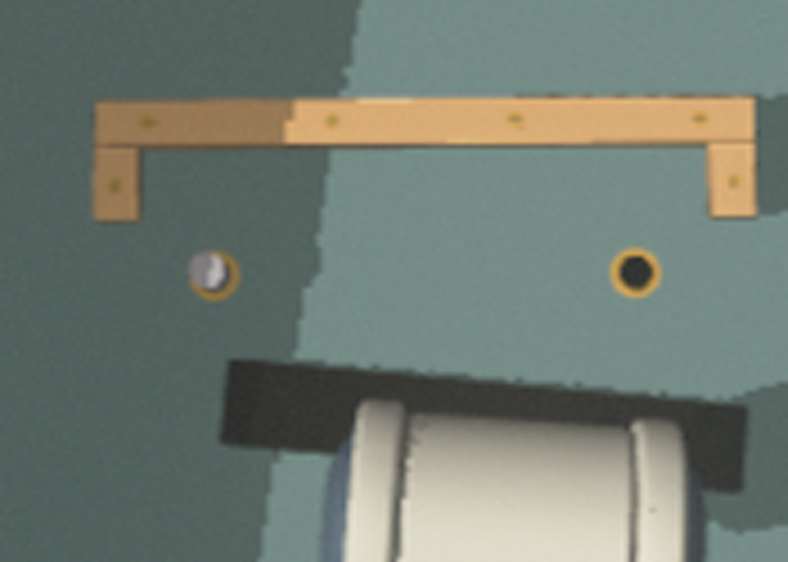

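The blank now has its upper left corner at (229,360), lower left at (220,444), upper right at (747,406) and lower right at (742,492). It is turning as planned.

```bash
python3 - <<'E'
from h import *
f=load('t1'); L=[(229,360),(220,444),(747,406),(742,492)]; corners(f,L)
P=[bay(pt(f,*q,.012)) for q in L]; C=sum(P)/4; a=(P[0]+P[1]-P[2]-P[3]); a/=np.linalg.norm(a)
print('C',C,'tilt',np.degrees(np.arctan2(*a)),'k',140+1e3*a@(C-[-.0695,.115]))
E
```

```text
[0.5208 0.1277] [-0.1149  0.1053]
[0.4764 0.1331] [-0.1595  0.1096]
[ 0.4888 -0.1489] [-0.14  -0.172]
[ 0.4437 -0.1439] [-0.1853 -0.1682]
C [-0.149925 -0.031325] tilt 5.239096714450082 k -13.057478304149072
```

{"op": "apply_moves", "data": {"dp": [[0.24, -0.06, 0], [0.24, -0.06, 0], [0.24, -0.06, 0], [0.24, -0.06, 0], [0.24, -0.06, 0]], "roll": [0, 0, 0, 0, 0]}}

```text
t: 4.62
ee_pos: [0.4738, -0.016, 0.0162]
eef_rot: [0.373, 3.119, -0.0]
force: [-1.7, -0.1, 0.1]
opening: 1.001
finger_force: 0.8
```

```bash
cat >> h.py <<'E'
def left(f,thr=64):
    # left part of blank: returns bay coords of its 4-gon corners
    g=cv2.cvtColor(f['frame'],cv2.COLOR_RGB2GRAY); m=(g<thr).astype('uint8')
    x0,y0=240,225; m=m[y0:325,x0:297]
    c=max(cv2.findContours(m,0,2)[0],key=cv2.contourArea)[:,0]+[x0,y0]
    UL=c[np.argmin(c[:,0]*.6+c[:,1])]; LL=c[np.argmin(c[:,0]*1.-c[:,1]*.6)]
    for n,p,o in(('UL',UL,(-.5,-.5)),('LL',LL,(-.5,.5))): print(n,p,bay(ray(f,p[0]+o[0],p[1]+o[1],.012)[:2]))
E
python3 - <<'E'
from h import *
left(load('t1')); f=crop('t2'); left(f); g=cv2.cvtColor(f['frame'],cv2.COLOR_RGB2GRAY); print(g[255:310:3,264:296:3])
E
```

```text
UL [276 285] [-0.1147  0.1053]
LL [274 302] [-0.1577  0.1096]
UL [282 268] [-0.0737  0.0912]
LL [278 285] [-0.1171  0.1004]
[[ 92  93  94  92  94  94  91  92  94  95  96]
 [ 93  94  93  94  93  94  93  96  97  93  93]
 [ 93  95 113 126  96  94  93  94  93  94  94]
 [ 92 115 127 179 108  95  94  94  96  94  94]
 [ 93 112 126 149 108  93  88  89  94  95 112]
 [ 93  94 118 112 102  93  49  49  49  51  65]
 [ 95  92  95  94  95  87  51  49  52  54  55]
 [ 94  91  95  94  95  77  48  50  53  52  54]
 [ 92  94  94  93  95  56  47  50  53  49  52]
 [ 92  92  93  93  94  46  47  52  53  54  53]
 [ 93  92  95  92  96  46  47  54  50  54  54]
 [ 92  94  92  93  94  92  95  87  70  65  56]
 [ 93  92  93  95  95  93  96  95  96 131 133]
 [ 93  94  94  95  94  93  96  94  96 132 133]
 [ 94  92  93  93  94  95  93  94 117 132 131]
 [ 94  92  92  94  94  95  93  94 118 132 134]
 [ 92  94  94  92  94  94  94  95 132 132 131]
 [ 92  94  93  92  95  94  93  95 130 131 133]
 [ 94  95  92  94  95  94  96 118 134 131 134]]
```

{"op": "apply_moves", "data": {"dp": [[0.24, -0.06, 0], [0.24, -0.06, 0], [0.24, -0.06, 0], [0.24, -0.06, 0], [0.24, -0.06, 0], [0.24, -0.06, 0], [0.24, -0.06, 0], [0.24, -0.06, 0], [0.24, -0.06, 0], [0, 0, 0]], "roll": [0, 0, 0, 0, 0, 0, 0, 0, 0, 0]}}

```text
t: 5.5
ee_pos: [0.5285, -0.0297, 0.0164]
eef_rot: [0.373, 3.118, -0.0]
force: [0.1, -0.6, 0.0]
opening: 0.998
finger_force: 0.0
```

{"op": "apply_moves", "data": {"dp": [[-0.5, 0.12, 0], [-0.5, 0.12, 0], [0, 0, 0.8], [0, 0, 0.8], [0, 0, 0.8], [0, -0.8, 0.2], [0, -0.8, 0], [0, -0.8, 0], [0, -0.8, 0], [0, -0.8, 0]], "roll": [0, 0, 0, 0, 0, 0, 0, 0, 0, 0]}}

```text
t: 6.33
ee_pos: [0.5024, -0.1243, 0.0816]
eef_rot: [0.372, 3.118, -0.0]
force: [0.3, -0.9, -0.6]
opening: 0.998
finger_force: 0.0
```

```bash
python3 - <<'E'
from h import *
f=crop('t3'); left(f); print(env.get_state()['ee_pos'])
E
```

```text
UL [287 245] [-0.0174  0.0795]
LL [283 262] [-0.0615  0.0888]
[ 0.5022014  -0.12750182  0.08159546]
```

View pics/t3c.png

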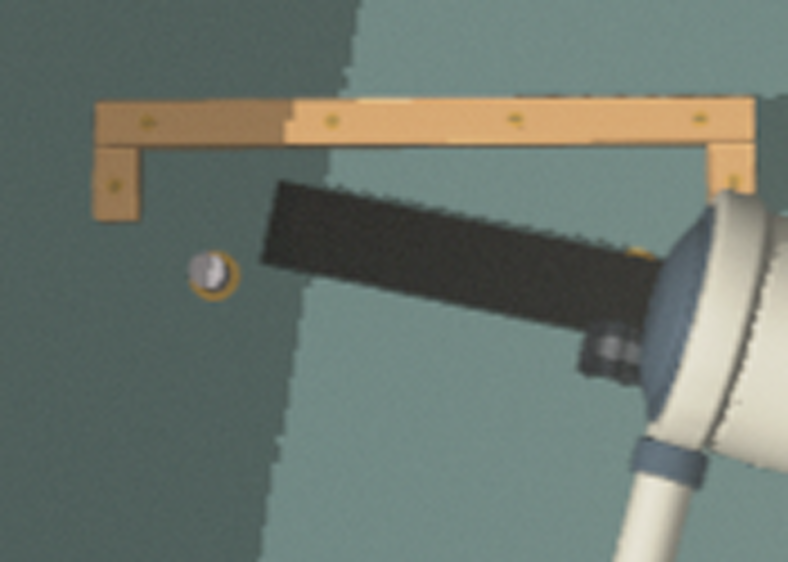

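The left end now lies between the dog and the fence line with corners at (279,180) and (261,263), still clear of the dog. Next I'll shut the fingers and push on the right end face along the blank's length.

{"op": "apply_moves", "data": {"dp": [[0.2, -0.74, 0], [0.2, -0.74, 0], [0.2, -0.74, 0], [0.2, -0.74, 0], [0, 0, 0], [0, 0, 0], [0, 0, 0], [0, 0, -0.6], [0, 0, -0.6], [0, 0, -0.6]], "roll": [0, 0, 0, 0, 0, 0, 0, 0, 0, 0], "fingers": -1, "force": 20}}

```text
t: 7.22
ee_pos: [0.5224, -0.1963, 0.0362]
eef_rot: [0.371, 3.118, -0.0]
force: [0.0, 0.4, 0.3]
opening: -0.001
finger_force: 0.0
```

{"op": "apply_moves", "data": {"dp": [[0, 0, -0.1], [0, 0, -0.1], [0, 0, 0]], "roll": [0, 0, 0]}}

```text
t: 7.47
ee_pos: [0.5222, -0.1967, 0.0314]
eef_rot: [-0.372, -3.119, -0.0]
force: [0.9, 0.4, -0.1]
opening: -0.004
finger_force: 0.0
```

{"op": "apply_moves", "data": {"dp": [[0.05, 0.19, -0.06], [0.05, 0.2, 0], [0.05, 0.19, 0], [0.04, 0.2, 0], [0.05, 0.19, 0], [0.05, 0.2, 0], [0.04, 0.19, 0], [0.05, 0.2, 0], [0.05, 0.19, 0], [0.04, 0.2, 0]], "roll": [0, 0, 0, 0, 0, 0, 0, 0, 0, 0]}}

```text
t: 8.3
ee_pos: [0.5344, -0.1488, 0.0305]
eef_rot: [0.373, 3.118, -0.002]
force: [-1.5, -4.5, 5.0]
opening: 0.002
finger_force: 3.9
```

```bash
python3 - <<'E'
from h import *
f=crop('t4'); left(f); print(env.get_state()['ee_pos'])
g=cv2.cvtColor(f['frame'],cv2.COLOR_RGB2GRAY)
for u in (288,300,312,324,336):
    r=np.where(g[238:300,u]<64)[0]+238; print(u,bay(ray(f,u,r[0]-.5,.012)[:2]),bay(ray(f,u,r[-1]+.5,.012)[:2]))
E
```

```text
UL [278 243] [-0.0124  0.1016]
LL [274 260] [-0.0565  0.1108]
[ 0.53459812 -0.14790932  0.03053857]
288 [-0.0174  0.0758] [-0.0664  0.0754]
300 [-0.0249  0.0463] [-0.0713  0.0462]
312 [-0.0323  0.017 ] [-0.0763  0.017 ]
324 [-0.0373 -0.0123] [-0.0836 -0.0121]
336 [-0.0448 -0.0415] [-0.0886 -0.0412]
```

{"op": "apply_moves", "data": {"dp": [[0.05, 0.2, 0], [0.05, 0.2, 0], [0.05, 0.19, 0], [0.04, 0.2, 0], [0.05, 0.19, 0], [0.05, 0.2, 0], [0.04, 0.19, 0], [0, 0, 0]], "roll": [0, 0, 0, 0, 0, 0, 0, 0]}}

```text
t: 9.02
ee_pos: [0.5428, -0.1137, 0.0306]
eef_rot: [0.372, 3.118, -0.0]
force: [-0.1, -1.5, 6.5]
opening: 0.003
finger_force: 3.2
```

```bash
python3 - <<'E'
from h import *
f=crop('t5'); left(f); print(env.get_state()['ee_pos'])
g=cv2.cvtColor(f['frame'],cv2.COLOR_RGB2GRAY)
for u in (288,300,312,324,336,348):
    r=np.where(g[238:300,u]<64)[0]+238; print(u,bay(ray(f,u,r[0]-.5,.012)[:2]),bay(ray(f,u,r[-1]+.5,.012)[:2]))
E
```

```text
UL [263 240] [-0.0048  0.1385]
LL [259 257] [-0.0491  0.1476]
[ 0.54276902 -0.11370111  0.03049124]
288 [-0.0174  0.0758] [-0.0664  0.0754]
300 [-0.0249  0.0463] [-0.0713  0.0462]
312 [-0.0323  0.017 ] [-0.0763  0.017 ]
324 [-0.0373 -0.0123] [-0.0836 -0.0121]
336 [-0.0448 -0.0415] [-0.0886 -0.0412]
348 [-0.0497 -0.0707] [-0.0959 -0.0702]
```

View pics/t5c.png

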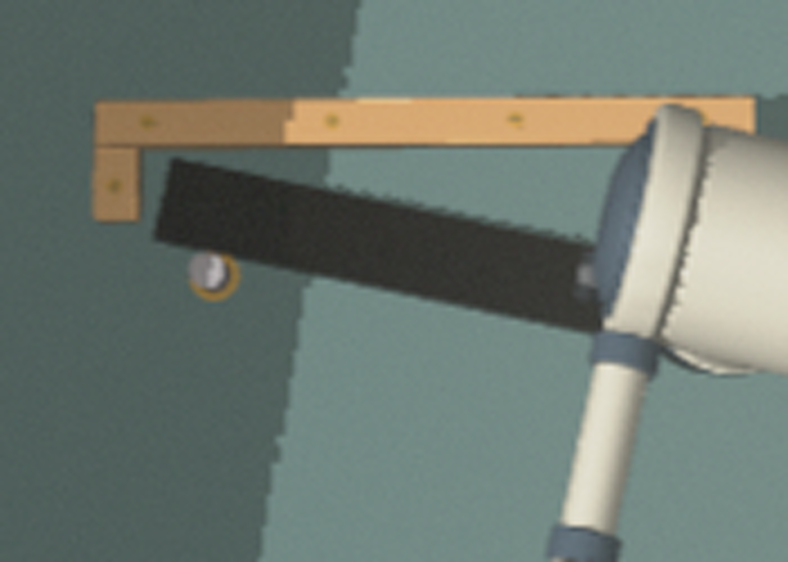

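The blank's left end is behind the dog, with corners at (172,158) and (155,240), clear of both cheek and fence. Next I'll go around to push the right end in.

{"op": "apply_moves", "data": {"dp": [[-0.24, -0.96, 0], [0, 0, 1], [0, 0, 1], [-0.41, 0.66, 0], [-0.41, 0.66, 0], [-0.41, 0.66, 0], [-0.41, 0.66, 0], [0, 0, 0], [0, 0, -1], [0, 0, -0.8]], "roll": [0, 0, 0, 0.5, 0.5, 0.5, 0.5, 0, 0, 0]}}

```text
t: 9.9
ee_pos: [0.4958, -0.0715, 0.0346]
eef_rot: [0.044, 3.139, 0.001]
force: [-0.5, -0.2, -0.7]
opening: -0.0
finger_force: 0.0
```

{"op": "apply_moves", "data": {"dp": [[0, 0, -0.2], [0, 0, 0], [0, 0, 0]], "roll": [0, 0, 0]}}

```text
t: 10.15
ee_pos: [0.4952, -0.0722, 0.0298]
eef_rot: [-0.045, -3.141, -0.001]
force: [0.2, -1.2, 0.6]
opening: 0.001
finger_force: 0.0
```

{"op": "apply_moves", "data": {"dp": [[0.2, -0.005, 0], [0.2, -0.005, 0], [0.2, -0.005, 0], [0.2, -0.005, 0], [0.2, -0.005, 0], [0.2, -0.005, 0], [0.2, -0.005, 0], [0.2, -0.005, 0], [0.2, -0.005, 0], [0, 0, 0]], "roll": [0, 0, 0, 0, 0, 0, 0, 0, 0, 0]}}

```text
t: 10.98
ee_pos: [0.5411, -0.0734, 0.0298]
eef_rot: [0.045, 3.141, 0.0]
force: [0.1, -0.1, -0.0]
opening: -0.004
finger_force: 0.0
```

```bash
cat >> h.py <<'E'
def prof(f):
    left(f); g=cv2.cvtColor(f['frame'],cv2.COLOR_RGB2GRAY)
    for u in range(276,385,12):
        r=np.where(g[236:300,u]<64)[0]+236
        if len(r): print(u,bay(ray(f,u,r[0]-.5,.012)[:2]),bay(ray(f,u,r[-1]+.5,.012)[:2]))
    r=np.where(g[252,300:390]<64)[0]+300; print('right end',bay(ray(f,r[-1]+.5,252,.012)[:2]))
E
python3 - <<'E'
from h import *
f=crop('t6'); prof(f)
E
```

```text
UL [259 243] [-0.0122  0.1482]
LL [258 260] [-0.0564  0.1499]
276 [-0.0148  0.1052] [-0.059   0.1047]
288 [-0.0174  0.0758] [-0.064   0.0754]
300 [-0.0199  0.0464] [-0.064   0.0462]
312 [-0.0225  0.017 ] [-0.0666  0.017 ]
324 [-0.025  -0.0124] [-0.0691 -0.0122]
right end [-0.0362 -0.038 ]
```

{"op": "apply_moves", "data": {"dp": [[0.2, -0.02, 0], [0.2, -0.02, 0], [0.2, -0.02, 0], [0.2, -0.02, 0], [0.2, -0.02, 0], [0.12, -0.02, 0], [0, 0, 0]], "roll": [0, 0, 0, 0, 0, 0, 0]}}

```text
t: 11.62
ee_pos: [0.5689, -0.0765, 0.0298]
eef_rot: [0.045, 3.141, -0.0]
force: [0.6, -1.0, 0.0]
opening: -0.0
finger_force: 0.0
```

```bash
python3 - <<'E'
from h import *
f=crop('t7'); prof(f)
E
```

```text
UL [258 244] [-0.0147  0.1506]
LL [258 262] [-0.0613  0.1498]
276 [-0.0124  0.1053] [-0.059   0.1047]
288 [-0.0124  0.0758] [-0.0591  0.0755]
300 [-0.0125  0.0464] [-0.0567  0.0462]
312 [-0.0102  0.017 ] [-0.0544  0.017 ]
324 [-0.0103 -0.0124] [-0.0545 -0.0122]
right end [-0.0362 -0.0355]
```

{"op": "apply_moves", "data": {"dp": [[-0.71, 0, 0], [-0.71, 0, 0], [0, 0.87, 0], [0, 0.87, 0], [0, 0.87, 0], [0, 0.87, 0], [0, 0.87, 0], [0, 0, 0], [0, 0, 0], [0, 0, 0]], "roll": [0, 0, 0, 0, 0, 0, 0, 0, 0, 0], "fingers": 1}}

```text
t: 12.5
ee_pos: [0.5327, 0.0319, 0.0299]
eef_rot: [0.044, 3.141, -0.001]
force: [-0.7, -0.4, -0.3]
opening: 0.997
finger_force: 0.0
```

{"op": "apply_moves", "data": {"dp": [[0, 0, -0.13], [0, 0, -0.13], [0, 0, -0.13], [0, 0, -0.13], [0.2, -0.005, 0], [0.2, -0.005, 0], [0.2, -0.005, 0], [0.2, -0.005, 0], [0.2, -0.005, 0], [0, 0, 0]], "roll": [0, 0, 0, 0, 0, 0, 0, 0, 0, 0]}}

```text
t: 13.33
ee_pos: [0.5588, 0.0316, 0.017]
eef_rot: [0.045, 3.14, -0.0]
force: [-1.1, -0.2, -0.5]
opening: 1.0
finger_force: 0.0
```

{"op": "apply_moves", "data": {"dp": [[0.12, -0.003, 0], [0.12, -0.003, 0], [0.12, -0.003, 0], [0.12, -0.003, 0], [0.08, 0, 0], [0, 0, 0]], "roll": [0, 0, 0, 0, 0, 0]}}

```text
t: 13.83
ee_pos: [0.572, 0.0314, 0.0168]
eef_rot: [0.045, 3.141, 0.0]
force: [0.1, -0.2, 0.2]
opening: 0.999
finger_force: 0.0
```

{"op": "apply_moves", "data": {"dp": [[0.06, 0, 0], [0.06, 0, 0], [0, 0, 0]], "roll": [0, 0, 0]}}

```text
t: 14.08
ee_pos: [0.5749, 0.0314, 0.0167]
eef_rot: [0.045, 3.141, 0.0]
force: [0.0, -0.2, 0.9]
opening: 1.0
finger_force: 0.1
```

{"op": "apply_moves", "data": {"dp": [[0.06, 0, 0], [0.06, 0, 0], [0, 0, 0]], "roll": [0, 0, 0]}}

```text
t: 14.33
ee_pos: [0.578, 0.0313, 0.0168]
eef_rot: [0.045, 3.141, -0.0]
force: [-0.8, 0.3, -0.2]
opening: 0.998
finger_force: 0.1
```

{"op": "apply_moves", "data": {"dp": [[0.04, 0, 0], [0.04, 0, 0], [0, 0, 0]], "roll": [0, 0, 0]}}

```text
t: 14.58
ee_pos: [0.5788, 0.0311, 0.0167]
eef_rot: [-0.044, -3.139, 0.001]
force: [-6.3, -1.0, 2.9]
opening: 1.0
finger_force: 3.1
```

```bash
python3 - <<'E'
from h import *
f=crop('t8'); prof(f)
E
```

```text
UL [259 238] [0.0002 0.1484]
LL [259 256] [-0.0467  0.1476]
360 [ 0.0018 -0.1008] [-0.0425 -0.1001]
right end [-0.0364 -0.1282]
```

View pics/t8c.png

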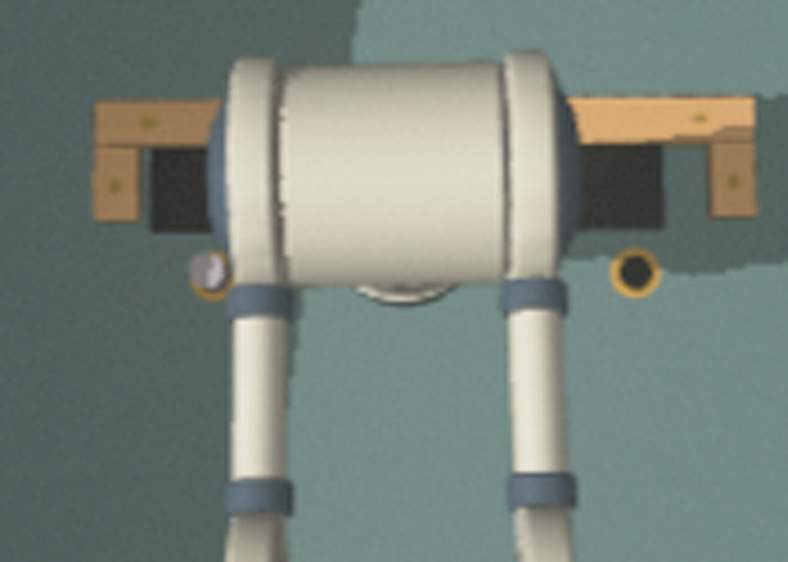

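The blank lies flush against the fence between the cheeks, spanning (150–663, 145–232). I'll press lightly once more, then back off and raise the tool.

{"op": "apply_moves", "data": {"dp": [[0.04, 0, 0], [0, 0, 0], [-0.2, 0, 0], [-0.6, 0, 0], [-0.8, 0, 0], [0, 0, 0.8], [0, 0, 1], [-0.8, 0, 1], [-0.8, 0, 1], [-0.8, 0, 1]], "roll": [0, 0, 0, 0, 0, 0, 0, 0, 0, 0]}}

```text
t: 15.47
ee_pos: [0.4802, 0.0314, 0.1379]
eef_rot: [0.045, 3.14, 0.0]
force: [0.6, -0.7, -0.4]
opening: 0.997
finger_force: 0.0
```

{"op": "apply_moves", "data": {"dp": [[-0.8, 0, 0.8], [-0.8, 0, 0.8], [-0.8, 0.5, 0.8], [0, 0.9, 0.8], [0, 0.9, 0.4], [0, 0.9, 0], [0, 0.9, 0], [0, 0.9, 0], [0, 0.9, 0], [0, 0, 0]], "roll": [0, 0, 0, 0, 0, 0, 0, 0, 0, 0]}}

```text
t: 16.3
ee_pos: [0.4206, 0.1819, 0.2268]
eef_rot: [0.04, 3.14, 0.003]
force: [0.5, 0.2, 0.7]
opening: 0.997
finger_force: 0.0
```

```bash
python3 - <<'E'
from h import *
f=crop('t9'); prof(f); print(env.get_state()['ee_pos'])
E
```

```text
UL [259 238] [0.0002 0.1484]
LL [258 255] [-0.0442  0.1501]
276 [0.     0.1054] [-0.0468  0.1049]
288 [0.0024 0.0759] [-0.0469  0.0756]
300 [0.0023 0.0464] [-0.0445  0.0463]
312 [0.0022 0.017 ] [-0.0446  0.017 ]
324 [ 0.0021 -0.0125] [-0.0447 -0.0123]
336 [-0.0005 -0.0419] [-0.0448 -0.0415]
348 [ 0.0019 -0.0714] [-0.0448 -0.0708]
360 [ 0.0018 -0.1008] [-0.0425 -0.1001]
right end [-0.0364 -0.1282]
[0.42065854 0.18033612 0.22677496]
```

View pics/t9.png

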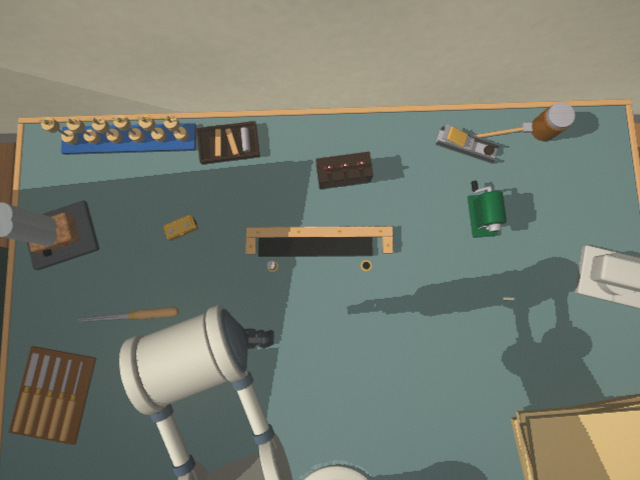

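The blank lies flush along the fence, spanning (258–373, 238–256), behind the dog. The bystanders are where they started and the robot is clear.

```bash
python3 -c "
from bench import env
print(env.close_job())"
```

```text
the job is handed in; nothing more can be done
None
```

The blank lies flush along the back fence, between the cheeks and behind the dog, pushed in left end first at an angle and never gripped or lifted. In the last top view the bystanders look undisturbed, and the job is handed in at about 16 s of the 67 s allowed.

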